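# Check the clearance round a glued dowel with sprung gauge tweezers

### The job

Push the orange thumb pad of the hold-down lever all the way down and leave it there, so that its foot swings up off the tail of the gauge tweezers, and only then lift the tweezers out of the stand. Squeeze their blue grips until the red pointer sits on the green band (26 mm between the tips) and bring the two tips down either side of the glued dowel, below its top, without pushing on the dowel or the board. Finish while still holding the tweezers there, level, clear of dowel and board, with the gap steady on the mark (do not let go), and leave the glue bottle, carton and tape roll alone.

Things in the scene. Friction and masses are not known exactly. Their poses are not given: they have to be found in the camera images.
- stand: Fixed plywood tool stand, base 290 x 90 x 10 mm, origin under its centre; +x runs along the tweezers from tail to tips. Two rests, tops 40 mm above the bench, carry the tweezers: at x = -50 mm (24 mm long, 44 wide) and x = +112 mm (18 long, 84 wide); between them only the base. Blue cheeks at x = -105 mm, 72 mm high, hold the lever.
- hold_down (a joint): See-saw lever on the stand. 0 = foot down over the tweezers' tail (starts 0 to 0.06), 0.9 rad = stop: thumb pad fully down, foot fully up. Hinge along the stand's y at stand x = -105, z = 58.5 mm. Stiff (about 2 N at the pad), stays where left. The foot reaches 50 mm from the hinge towards +x; at the stop it is clear behind the tail, so the tweezers lift straight up.
- thumb_pad (a point): Centre of the upper face of the lever's orange thumb pad, 28 x 28 mm. At joint 0: 50 mm from the hinge towards the stand's -x and 40 mm above it, its -x edge higher, slope 0.45 rad. It swings about the hinge with the lever; at the stop it is 62 mm beyond the hinge and 14 mm below it. Only the bench or base is under it.
- tweezers: Loose sprung gauge tweezers, 80 g, 197 mm long, lying level. Origin: under the centre of the black tail block (24 x 40 x 14 mm); x to the tips (ends at 185 mm), y to the left prong, z up. Prongs: aluminium bars 5 mm thick, 12 mm high (z 0 to 12 mm), pivoting at x = 0, y = +-15.5 mm, spread by springs, mirroring each other. Centre of mass near x = 70 mm.
- grip_mid (a point): Point midway between the two blue grip plates, at tweezers x = 105, y = 0, z = 6 mm. Plates on the prongs' outsides: 30 mm long (x), 16 mm high. Width over the plates: 56 mm open, 41 mm at the marked gap (prongs then parallel), 28 mm at the stop; 1 mm of width is 1.6 mm of tip gap. Each side needs about 4 N to start closing, 10 N at the mark, 15 N at the stop.
- prong_left (a joint): Squeeze of the left prong (the right one mirrors it): 0 = sprung open, tip gap 49 mm; 0.07 rad = marked gap, 26 mm; 0.13 = stop, about 6 mm. A white scale bar with a 5 mm green band crosses over the gap at x = 134 mm, fixed to the left prong; the red pointer on the right prong stands on the green at the marked gap.
- tip_left (a point): Inner face of the left prong near its end, 165 mm from the pivot, 6 mm above its underside. The distance from tip_left to tip_right is the tip gap: 49 mm open, 26 mm at the mark.
- tip_right (a point): The same point on the right prong.
- board: Fixed dark board offcut 120 x 120 x 18 mm flat on the bench; origin under its centre. A white disc 44 mm across surrounds the dowel.
- dowel: Light wooden dowel, 10 mm diameter, fixed upright in the middle of the board, standing 60 mm above the board's top; origin at its foot, 18 mm above the bench. Freshly glued: must not be pushed.
- dowel_top (a point): Centre of the dowel's top, 78 mm above the bench.
- glue: Bystander: white glue bottle, 56 mm diameter, 130 mm high, origin under its centre.
- carton: Bystander: cardboard carton 120 x 90 x 50 mm, origin under its centre.
- tape: Bystander: yellow tape roll, 90 mm diameter, 24 mm high, lying flat, origin under its centre.
Mind the look-alikes: they are no part of the job. Of the things like the tweezers, leave any that is purple; of the rest the larger one is meant.

How it is judged:
On the way, in this order (a step that is already met when the one before it is completed fails the run):
1. the thumb pad is pushed down and the foot is up while the tweezers still lie in the stand (value of joint hold_down above 0.7 rad and distance of tweezers from where it was at the start of the episode below 0.012 m), for 0.2 s.
2. the tweezers are lifted clear of the stand in the gripper (z of tweezers in the frame of stand above 0.06 m and contact force between tweezers and stand below 0.2 N and contact force between tweezers and the fingers above 1 N), for 0.2 s.
At the end, for the whole second after the job is handed in: Tweezers held, level within 0.3 rad, tip gap steady at 22.5 to 29.5 mm, dowel between the tips (142 to 183 mm from the tail origin, within 10 mm of the middle), tips 30 to 76 mm above the bench, touching neither board, dowel nor stand; lever past 0.7 rad; bystanders under 30 mm (distance between tip_left and tip_right between 0.0225 and 0.0295 m and velocity of joint prong_left between -0.03 and 0.03 rad/s and x of dowel_top in the frame of tweezers between 0.142 and 0.183 m and y of dowel_top in the frame of tweezers between -0.01 and 0.01 m and height (world z) of tip_left between 0.03 and 0.076 m and height (world z) of tip_right between 0.03 and 0.076 m and angle between tweezers's own z axis and vertical below 0.3 rad and contact force between tweezers and the fingers above 1 N and contact force between tweezers and board below 0.2 N and contact force between tweezers and stand below 0.2 N and value of joint hold_down above 0.7 rad and linear speed of tweezers below 0.02 m/s and distance of each of glue, carton, tape from where it was at the start of the episode below 0.03 m); the arm keeps its last pose, push and grip.
It fails at once if the glued dowel or its board is pushed with more than 3 N (contact force between board and anything else above 3 N).
It fails at once if the glue is disturbed (moved more than 40 mm) (distance of glue from where it was at the start of the episode above 0.04 m).
It fails at once if the carton is disturbed (moved more than 40 mm) (distance of carton from where it was at the start of the episode above 0.04 m).
It fails at once if the tape is disturbed (moved more than 40 mm) (distance of tape from where it was at the start of the episode above 0.04 m).
It also fails if it takes over 51 s, if anything falls off the work surface, if the arm or the gripper's body presses on something with over 40 N, if the wrist force passes 120 N, or if a joint passes its speed limit or range.

### The arm

A 6-joint arm with a two-finger parallel gripper is mounted at the origin on the work surface. World frame = base frame: x ahead of the robot, y to its left, z up, the work surface at z = 0. Lengths are in m, angles in rad, forces in N, time in s.
With the tool pointing down it reaches from about 0.375 to 0.925 m from the base axis. Payload 5.7 kg.
Tool frame: the origin (TCP) lies on the centre line of the jaws, within the pads' length; the fingertips stand 25 mm ahead of it and the grasp point (between the pads) lies 6 mm ahead of it; z points along the fingers, y is the direction in which the jaws open and shut (so a half turn about z gives the same grasp; the last joint's range is limited). The gripper opens to 85 mm and grips with 20 to 120 N. Pads are 22 mm wide; open, the fingers measure 114 mm over their backs; the gripper's body (76 mm by 85 mm) begins 54 mm behind the grasp point. The pads swing forward as they close: fully open they stand 13 mm farther back than shut.
Start: joints at [1.038, 0.359, 1.51, -0, 1.272, -0.115], TCP at [0.243, 0.548, 0.256] pointing down, gripper open.
Joint ranges: [-2.97, 2.97], [-1.01, 2.36], [0.21, 2.38], [-0.96, 4.11], [0.2, 2.71], [-2.98, 2.98]. Speed limits (rad/s): [2.39, 2.39, 3.14, 3.14, 3.14, 3.14].

### API

Orientations are given as a unit quaternion [x, y, z, w].
In Python, from plant import * gives the robot as it stands.
- The arm moves only by the tool step_arm, never from a script. Its argument "rows" is a list of rows, each a list of 6 numbers: the shift along the tool's x, y, z in units of 25 mm (1.0 is 25 mm), then the turn, a rotation vector about the tool's x, y, z in rad. In form: [[dx, dy, dz, rx, ry, rz], ...]. A call has 1 to 10 rows; each row is the pose to reach, as a shift and turn from the pose commanded when the call began, along the tool's axes at that moment; what a row does not reach only later rows make up. A row lasts 1/12 s, in which the tool goes at most 41.7 mm and 7.16 degrees, less where a joint would pass 70% of its speed; a pose out of reach is approached as far as the arm can. A call with a gripper value outside its range is refused whole. "hand" is the finger opening in mm, from 0 to 85.4, set as the call begins (left out, the last holds). The fingers move at their own pace and stop on an object; "squeeze" is the grip in N (left out, the last holds). Time passes only in rows, so rows that repeat a pose let the fingers close. It gives the time, the measured TCP pose, the force and the opening at its end, in the units of the state.
- get_state(): the state, without advancing time (a new reading comes with each control period).
- get_image(name): name is "scene" or "top" or "wrist"; returns (picture, depth): 384x512x3 uint8, red, green, blue; 384x512 float32, m along the optical axis (not along the pixel's ray), 0 where there is no reading.
- calibration(name): a dict with "K" (3x3 intrinsics, pixels), "world_to_cam" (4x4, takes a point from world to camera coordinates); the wrist camera has in their place "T_tool_cam" (4x4, takes a point from camera to tool coordinates, whose origin is the TCP and whose axes are the flange's). Camera axes: x right, y up, looking along -z (the intrinsics and any distortion apply to the point x, -y, -z); pixel columns grow to the right and rows downward; lengths in m; the calibration is good to about 2 mm. A picture is of the moment at which its call begins: read the wrist's pose just before it. calibration takes no time and is no camera call.
- job_done(): hands the job in, once; it reports no verdict.
Trained networks look in the newest picture that a camera, given by its name, has taken for a name from the list of things; names that differ only in an ending like _2 or _b are one class to them, and where a whole thing is asked for, a point or a joint stands for the part that bears it (a point fixed in the world has none). Each returns a list of dicts, best first, with "p" (0 to 1); they miss things now and then, are a little off and sometimes report something else, mostly with a low value. They report only what shows in the picture. A call takes as long as a camera call. They do not tell look-alikes from the thing itself.
- masks_of(target, camera): "mask" (384x512 bool, what is visible of it) and "xy" ([column, row] in pixels, amid what is visible of it).
The state is a dict: "time": time; "joint_pos": joint angles; "joint_velocities": joint speeds; "joint_torque": joint torques, N m; "ee_pos": TCP position; "tcp_rot": TCP orientation; "wrist_force": force on the tool from outside, world axes, zero at the start; "moment": the same for the moment, N m; "grip_width": opening from 0.0 (shut) to 1.0 (fully open).
Only numpy, scipy, OpenCV 4.12 (cv2) and the standard library are available. Lean on these libraries where they do the work, as an engineer would, in place of code of your own. Each camera call takes 0.05 s, during which the arm holds its last target.

## Working session

There is one attempt and no reset: what is moved stays moved. The work goes in short steps, Python scripts to look and compute and a tool call to move; the robot and the scene stay as the last step left them, time stands still between calls to the robot, and variables do not carry over. Pictures are saved under pics/ and viewed, and the job is handed in when it is done.

Besides the shell and the picture viewer there is one more tool, called after ">>>" as name(argument=value, ...) on one line, values as JSON. step_arm: Moves the arm, as the interface text tells. Its arguments: {"type":"object","properties":{"rows":{"type":"array"},"hand":{"type":"number"},"squeeze":{"type":"number"}},"required":["rows"]}

```bash
ls; mkdir -p pics; cat > h.py <<'E'
from plant import *
import numpy as np, cv2
from scipy.spatial.transform import Rotation as R
def save(name,cam):
    im,d=get_image(cam); cv2.imwrite(f'pics/{name}.png',im[:,:,::-1]); np.savez(f'pics/{name}.npz',im=im,d=d); return im,d
def w2c(cam,st=None):
    c=calibration(cam)
    if 'world_to_cam' in c: return np.array(c['K']),np.array(c['world_to_cam'])
    st=st or get_state(); T=np.eye(4); T[:3,:3]=R.from_quat(st['tcp_rot']).as_matrix(); T[:3,3]=st['ee_pos']
    return np.array(c['K']),np.linalg.inv(T@np.array(c['T_tool_cam']))
def unproj(K,W,u,v,d):
    u=np.asarray(u,float);v=np.asarray(v,float);d=np.asarray(d,float)
    x=(u-K[0,2])/K[0,0]*d;y=(v-K[1,2])/K[1,1]*d
    p=np.stack([x,-y,-d],-1); Wi=np.linalg.inv(W)
    return p@Wi[:3,:3].T+Wi[:3,3]
def proj(K,W,P):
    p=np.atleast_2d(P)@W[:3,:3].T+W[:3,3]
    return np.stack([K[0,2]+K[0,0]*p[:,0]/-p[:,2],K[1,2]+K[1,1]*-p[:,1]/-p[:,2]],-1)
E
python3 - <<'E'
from h import *
for c in ('scene','top','wrist'):
    save(c+'0',c); print(c,calibration(c))
print(get_state())
for t in ['tweezers','stand','thumb_pad','dowel','board','glue','carton','tape']:
    print(t,[(round(m['p'],2),m['xy'],int(m['mask'].sum())) for m in masks_of(t,'top')])
E
```

```text
pics
scene {'K': array([[449.07068089,   0.        , 266.09626229],
       [  0.        , 449.07068089, 191.26623148],
       [  0.        ,   0.        ,   1.        ]]), 'world_to_cam': array([[-0.6224251 ,  0.78267691,  0.00196247,  0.31586571],
       [-0.46700089, -0.37339302,  0.80155338,  0.22585176],
       [ 0.62809009,  0.49799047,  0.59792001, -1.85510093],
       [ 0.        ,  0.        ,  0.        ,  1.        ]])}
top {'K': array([[456.90681941,   0.        , 254.32775492],
       [  0.        , 456.90681941, 191.21701202],
       [  0.        ,   0.        ,   1.        ]]), 'world_to_cam': array([[ 1.60762844e-02, -9.99868861e-01,  1.95294864e-03,
         6.06781160e-02],
       [ 9.85746929e-01,  1.61763011e-02,  1.67455422e-01,
        -5.63824417e-01],
       [-1.67465054e-01, -7.66947860e-04,  9.85877714e-01,
        -1.50137920e+00],
       [ 0.00000000e+00,  0.00000000e+00,  0.00000000e+00,
         1.00000000e+00]])}
wrist {'K': array([[321.23173867,   0.        , 253.49196169],
       [  0.        , 321.23173867, 191.92733214],
       [  0.        ,   0.   
[... 726 characters left out ...]
-05,
        8.23800161e-03,  7.61114461e-05]), 'ee_pos': array([0.24320055, 0.54798089, 0.25564455]), 'tcp_rot': array([ 2.07399774e-01,  9.78256015e-01, -6.70863043e-04, -2.31575194e-04]), 'wrist_force': array([-0.13698931,  0.31667281, -0.46490217]), 'moment': array([-0.0493022 , -0.02013797,  0.0343535 ]), 'grip_width': 0.999192669705488}
tweezers [(0.71, [205.7, 248.0], 64), (0.6, [142.6, 176.7], 450), (0.56, [249.0, 206.0], 316)]
stand [(0.92, [226.1, 199.9], 2145)]
thumb_pad [(0.71, [187.1, 200.7], 157)]
dowel []
board [(0.69, [337.1, 205.7], 1226)]
glue [(0.73, [257.3, 134.1], 301), (0.25, [323.1, 135.6], 1005)]
carton [(0.69, [323.0, 135.4], 1019)]
tape [(0.66, [391.7, 267.9], 411)]
```

View pics/top0.png

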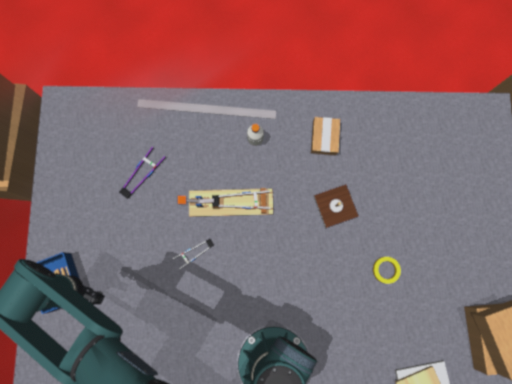

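View pics/scene0.png

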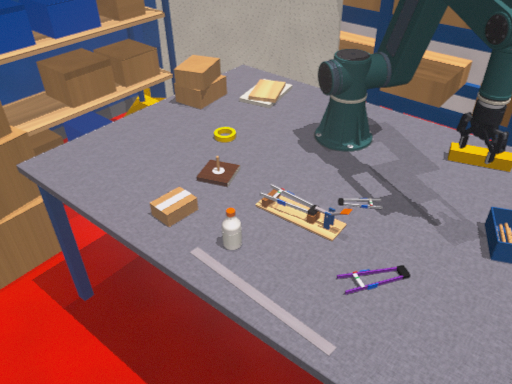

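View pics/wrist0.png

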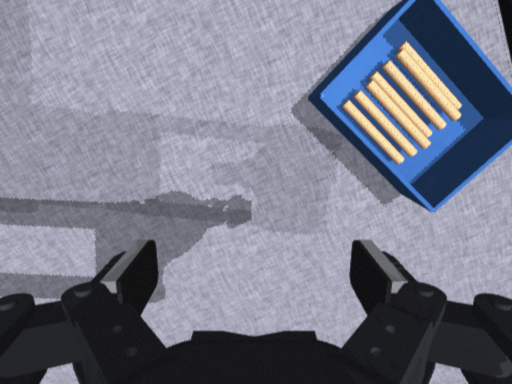

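```bash
python3 - <<'E'
from h import *
z=np.load('pics/top0.npz'); im,d=z['im'],z['d']; K,W=w2c('top')
vv,uu=np.mgrid[:384,:512]; P=unproj(K,W,uu,vv,d)
big=cv2.resize(im[170:240,165:365],None,fx=4,fy=4,interpolation=cv2.INTER_CUBIC); cv2.imwrite('pics/topcrop.png',big[:,:,::-1])
np.save('pics/P0.npy',P)
print('table z',np.median(P[100:300,100:400,2]))
def rep(n,mask,zr):
    m=mask&(P[...,2]>zr[0])&(P[...,2]<zr[1])&(d>0)
    q=P[m]; (c,s,a)=cv2.minAreaRect((q[:,:2]*1000).astype(np.float32)); print(n,m.sum(),np.round(c,1),np.round(s,1),round(a,1),'zmed',np.median(q[:,2]).round(4), 'mean',q.mean(0).round(4))
for t,zr in [('stand',(0.004,0.02)),('stand',(0.0,0.2)),('board',(0.01,0.03)),('thumb_pad',(0.05,0.15)),('glue',(0.02,.2)),('carton',(.03,.2)),('tape',(.01,.2))]:
    m=masks_of(t,'top')
    if m: rep(t,m[0]['mask'],zr)
hsv=cv2.cvtColor(im,cv2.COLOR_RGB2HSV)
roi=np.zeros(d.shape,bool); roi[185:220,170:280]=1
rep('yellowbase',roi&(hsv[...,1]>50)&(hsv[...,0]<35)&(hsv[...,0]>12),(0.004,0.02))
rep('orange',roi&(hsv[...,1]>200)&(hsv[...,0]<14),(0.04,.2))
roi[:]=0; roi[195:220,325:350]=1
rep('disc',roi&(hsv[...,1]<60)&(hsv[...,2]>150),(0.01,.03))
rep('dowel',roi,(0.05,.1))
E
```

```text
table z 0.0007663572932493645
stand 1505 [530.1 150. ] [ 94.4 291.6] 1.8 zmed 0.0102 mean [0.527  0.1559 0.0104]
stand 2093 [529.7 161.3] [ 95.4 314.9] 1.5 zmed 0.0115 mean [0.5265 0.1587 0.0212]
board 1184 [ 522.3 -211.5] [120.6 121.8] 19.9 zmed 0.0185 mean [ 0.5214 -0.2109  0.0186]
thumb_pad 148 [520.5 264.5] [108.9  26.5] 86.7 zmed 0.0815 mean [0.5236 0.2763 0.0803]
glue 279 [757.   70.6] [55.7 49.4] 84.4 zmed 0.0893 mean [0.7506 0.0705 0.0873]
carton 923 [ 766.6 -174.8] [ 91.  124.2] 86.3 zmed 0.0504 mean [ 0.7631 -0.1739  0.0499]
tape 363 [ 306.9 -378.7] [85.9 89.6] 1.3 zmed 0.0241 mean [ 0.3069 -0.3772  0.0236]
yellowbase 1375 [530.  151.3] [ 90.9 288.9] 2.4 zmed 0.0102 mean [0.5266 0.1577 0.0104]
orange 35 [523.4 307.2] [17.9 16. ] 6.7 zmed 0.0963 mean [0.5231 0.3076 0.096 ]
disc 117 [ 524.1 -211. ] [41.7 42.7] 89.7 zmed 0.0192 mean [ 0.5228 -0.2095  0.0194]
dowel 13 [ 521.2 -210.9] [9.2 8.9] 16.0 zmed 0.0731 mean [ 0.5213 -0.2104  0.0727]
```

View pics/topcrop.png

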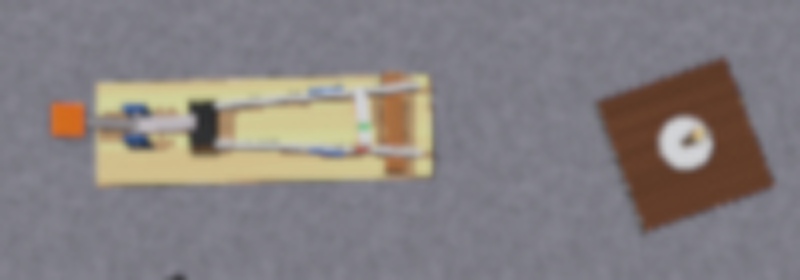

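```bash
cat >> h.py <<'E'
SC=np.array([0.530,0.1505]); SY=np.deg2rad(-90+2.3)
def stand(x,y,z=0):
    c,s=np.cos(SY),np.sin(SY); return np.array([SC[0]+c*x-s*y,SC[1]+s*x+c*y,z])
def down(yaw_x): # tool z down, tool x at yaw
    x=np.array([np.cos(yaw_x),np.sin(yaw_x),0]);z=np.array([0,0,-1.]);return np.stack([x,np.cross(z,x),z],1)
def delta(p,Rt):
    s=get_state(); R0=R.from_quat(s['tcp_rot']).as_matrix()
    d=R0.T@(np.asarray(p)-s['ee_pos'])/0.025; r=R.from_matrix(R0.T@Rt).as_rotvec()
    print('row',d.round(3),r.round(3),'rownorm mm',np.linalg.norm(d)*25,'deg',np.rad2deg(np.linalg.norm(r)))
E
python3 - <<'E'
from h import *
p=stand(-.170,0,.15); print(p); delta(p,down(SY+np.pi))
E
```

```text
[0.5231776  0.32036305 0.15      ]
row [-13.928  -3.795   4.251] [-0.     0.     1.113] rownorm mm 376.2124571268519 deg 63.764002759071666
```

>>> step_arm(rows=[[-13.93,-3.8,4.25,0,0,1.113],[-13.93,-3.8,4.25,0,0,1.113],[-13.93,-3.8,4.25,0,0,1.113],[-13.93,-3.8,4.25,0,0,1.113],[-13.93,-3.8,4.25,0,0,1.113],[-13.93,-3.8,4.25,0,0,1.113],[-13.93,-3.8,4.25,0,0,1.113],[-13.93,-3.8,4.25,0,0,1.113],[-13.93,-3.8,4.25,0,0,1.113],[-13.93,-3.8,4.25,0,0,1.113]], hand=0, squeeze=40)

```text
time: 1.73
ee_pos: [0.5282, 0.3155, 0.1481]
tcp_rot: [0.696, 0.718, -0.0, 0.001]
wrist_force: [-0.2, 0.6, 0.1]
grip_width: -0.003
```

>>> step_arm(rows=[[0,0,0,0,0,0],[0,0,0,0,0,0],[0,0,0,0,0,0]])

```text
time: 1.98
ee_pos: [0.5224, 0.321, 0.1503]
tcp_rot: [0.692, 0.722, 0.0, -0.0]
wrist_force: [0.3, -0.8, -0.2]
grip_width: 0.005
```

```bash
python3 - <<'E'
from h import *
save('wrist1','wrist'); im,d=save('scene1','scene')
cv2.imwrite('pics/scene1c.png',cv2.resize(im[130:300,180:400],None,fx=3,fy=3,interpolation=cv2.INTER_CUBIC)[:,:,::-1])
p=stand(-.170,0,.12); delta(p,down(SY+np.pi)); print(get_state()['ee_pos'])
E
```

```text
row [-0.042  0.035  1.223] [ 0.    -0.     0.002] rownorm mm 30.60404050016651 deg 0.12409366575844351
[0.52224764 0.32135711 0.15057375]
```

View pics/wrist1.png

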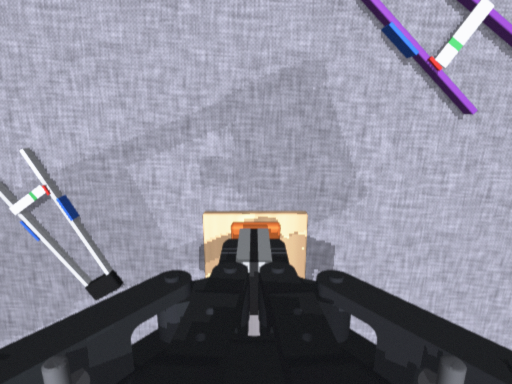

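View pics/scene1c.png

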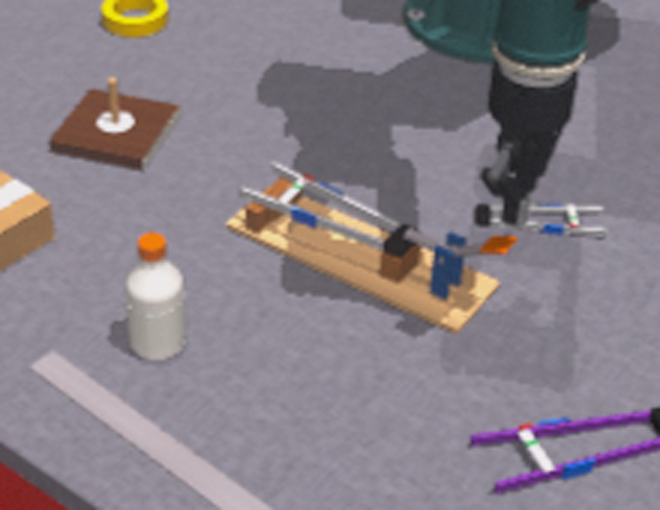

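>>> step_arm(rows=[[0,0,0.3,0,0,0],[0,0,0.6,0,0,0],[0,0,0.9,0,0,0],[0,0,1.2,0,0,0],[0,0,1.4,0,0,0],[0,0,1.6,0,0,0],[0,0,1.8,0,0,0],[0,0,2.0,0,0,0],[0,0,2.1,0,0,0],[0,0,2.2,0,0,0]])

```text
time: 2.92
ee_pos: [0.5232, 0.3203, 0.0947]
tcp_rot: [0.693, 0.721, -0.0, -0.0]
wrist_force: [0.2, 1.7, 2.8]
grip_width: 0.001
```

```bash
python3 - <<'E'
from h import *
im,d=save('scene2','scene')
cv2.imwrite('pics/scene2c.png',cv2.resize(im[130:300,180:400],None,fx=3,fy=3,interpolation=cv2.INTER_CUBIC)[:,:,::-1])
s=get_state();print(s['ee_pos'],s['wrist_force'])
E
```

```text
[0.52307356 0.32016095 0.09436204] [0.00407603 0.00524776 0.72259149]
```

View pics/scene2c.png

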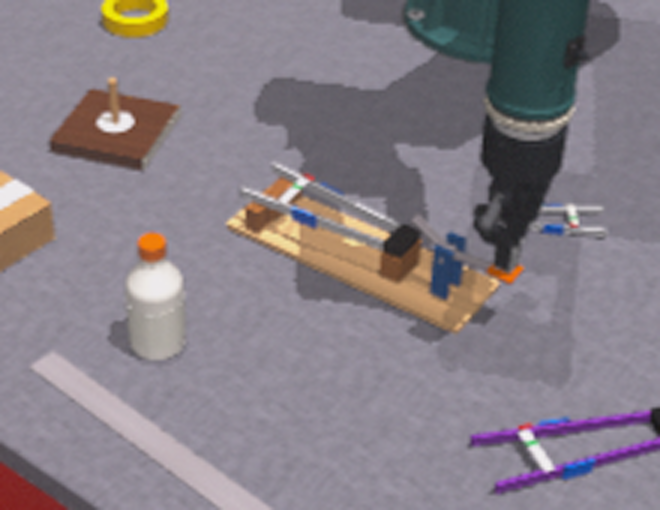

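>>> step_arm(rows=[[0,0,0.15,0,0,0],[0,0,0.3,0,0,0],[0,0,0.4,0,0,0],[0,0,0.5,0,0,0],[0,0,0.6,0,0,0],[0,0,0.7,0,0,0],[0,0,0.75,0,0,0],[0,0,0.8,0,0,0],[0,0,0.8,0,0,0]])

```text
time: 3.72
ee_pos: [0.5232, 0.3199, 0.0747]
tcp_rot: [0.693, 0.721, -0.0, 0.0]
wrist_force: [-0.1, 0.5, 0.6]
grip_width: 0.002
```

```bash
python3 - <<'E'
from h import *
im,d=save('scene3','scene')
cv2.imwrite('pics/scene3c.png',cv2.resize(im[180:250,260:400],None,fx=5,fy=5,interpolation=cv2.INTER_CUBIC)[:,:,::-1])
s=get_state();print(s['ee_pos'],s['wrist_force'])
E
```

```text
[0.52300841 0.31981985 0.07476394] [-0.54980133  0.46492659  1.06157153]
```

View pics/scene3c.png

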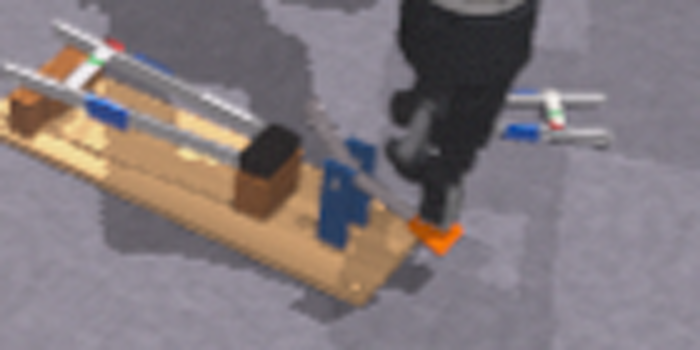

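Lever nearly down; push on in 1–2 mm steps until the force rises at the stop.

>>> step_arm(rows=[[0,0,0.05,0,0,0],[0,0,0.1,0,0,0],[0,0,0.14,0,0,0],[0,0,0.14,0,0,0]])

```text
time: 4.1
ee_pos: [0.5232, 0.3198, 0.0731]
tcp_rot: [0.693, 0.721, -0.0, 0.0]
wrist_force: [-2.4, -2.8, 16.0]
grip_width: -0.001
```

>>> step_arm(rows=[[0,0,-1.5,0,0,0],[0,0,-3,0,0,0],[0,0,-4.5,0,0,0],[-1,0,-6,0,0,0],[-2.5,0,-7,0,0,0],[-4,0,-7,0,0,0],[-5.6,0,-7,0,0,0],[-7.2,0,-7,0,0,0],[-8.8,0,-7,0,0,0],[-10.2,0,-7,0,0,0]], hand=85)

```text
time: 4.93
ee_pos: [0.5324, 0.063, 0.2464]
tcp_rot: [0.693, 0.721, -0.001, -0.0]
wrist_force: [0.1, 0.7, 0.3]
grip_width: 0.99
```

>>> step_arm(rows=[[0,0,0,0,0,0],[0,0,0,0,0,0],[0,0,0,0,0,0]])

```text
time: 5.18
ee_pos: [0.5329, 0.0655, 0.2463]
tcp_rot: [0.693, 0.721, -0.0, -0.001]
wrist_force: [-0.5, -0.0, -0.3]
grip_width: 0.997
```

```bash
python3 - <<'E'
from h import *
s=get_state();print(s['ee_pos'],s['tcp_rot'],s['grip_width'])
im,d=save('wrist2','wrist'); K,W=w2c('wrist',s); np.savez('pics/w2cal.npz',K=K,W=W)
for t in ['tweezers','grip_mid','tip_left','thumb_pad','hold_down']:
    print(t,[(round(m['p'],2),m['xy'],int(m['mask'].sum())) for m in masks_of(t,'wrist')])
E
```

```text
[0.53293981 0.06553089 0.24626407] [ 6.93232569e-01  7.20713740e-01 -2.07910350e-04 -5.17778638e-04] 0.9968969712816906
tweezers [(0.96, [112.6, 8.5], 523), (0.93, [272.1, 91.7], 4006)]
grip_mid [(0.83, [115.3, 6.4], 499), (0.69, [238.5, 84.5], 4217)]
tip_left [(0.76, [275.9, 152.5], 1745)]
thumb_pad [(0.56, [255.0, 106.2], 14160)]
hold_down []
```

View pics/wrist2.png

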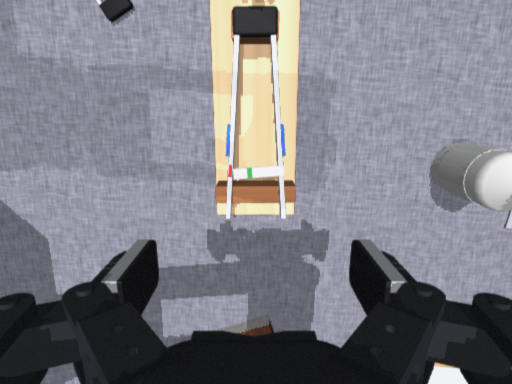

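```bash
python3 - <<'E'
from h import *
z=np.load('pics/wrist2.npz'); im,d=z['im'],z['d']; c=np.load('pics/w2cal.npz'); K,W=c['K'],c['W']
vv,uu=np.mgrid[:384,:512]; P=unproj(K,W,uu,vv,d); hsv=cv2.cvtColor(im,cv2.COLOR_RGB2HSV)
def box(m,n):
    q=P[m]; c,s,a=cv2.minAreaRect((q[:,:2]*1000).astype(np.float32)); print(n,m.sum(),np.round(c,1),np.round(s,1),round(a,1),'z',np.median(q[:,2]).round(4)); return np.array(c)
roi=np.zeros(d.shape,bool); roi[0:45,225:285]=1
tail=box(roi&(hsv[...,2]<60)&(P[...,2]>.045)&(P[...,2]<.07),'tail')
roi[:]=0; roi[115:165,215:300]=1
b=roi&(hsv[...,0]>105)&(hsv[...,0]<125)&(hsv[...,1]>150)&(P[...,2]>.03)
L=box(b&(uu>256),'blueL'); Rr=box(b&(uu<256),'blueR')
roi[:]=0; roi[195:218,215:300]=1
t=roi&(P[...,2]>.042)&(P[...,2]<.07)
tl=box(t&(uu>256),'tipL'); tr=box(t&(uu<256),'tipR')
for n,m in (('L',t&(uu>256)),('R',t&(uu<256))): print(n,P[m].min(0).round(4),P[m].max(0).round(4))
m=(L+Rr)/2; tm=(tl+tr)/2
for a,b in ((tail,m),(tail,tm)): print('yaw',np.degrees(np.arctan2(b[1]-a[1],b[0]-a[0])),np.linalg.norm(b-a))
# stand base
roi[:]=0; roi[0:218,205:305]=1
box(roi&(P[...,2]>.005)&(P[...,2]<.02),'base'); box(roi&(P[...,2]>.034)&(P[...,2]<.043)&(vv>180),'frontrest')
# foot / lever seen?
for u,v in ((255,20),(255,8)): print(P[v,u])
E
```

```text
tail 429 [528.3 202.6] [37.9 22.5] 2.7 z 0.0526
blueL 60 [559.2 100.5] [ 1.9 27.7] 6.3 z 0.0533
blueR 54 [506.7  98. ] [28.6  1.7] 88.7 z 0.0532
tipL 124 [563.5  33.4] [ 5.1 24.4] 6.6 z 0.051
tipR 122 [508.2  31.3] [24.1  5. ] 88.6 z 0.051
L [0.5599 0.0215 0.0432] [0.5668 0.0454 0.053 ]
R [0.5058 0.0192 0.0426] [0.5109 0.0433 0.0531]
yaw -87.43997611779689 103.41142688519089
yaw -87.46910702763545 170.3987104087052
base 12232 [532.1 120.2] [ 90.3 223.9] 2.4 z 0.0092
frontrest 1187 [535.6  41.5] [84.2 25. ] 6.9 z 0.0392
[0.52871096 0.20316851 0.05318999]
[0.5283398  0.21249584 0.05349401]
```

```bash
python3 - <<'E'
from h import *
delta([.533,.0997,.049],down(np.deg2rad(92.5)))
E
```

```text
row [1.327 0.047 7.899] [-0.    -0.    -0.002] rownorm mm 200.23431257419543 deg 0.10906403053905092
```

>>> step_arm(rows=[[0.5,0,1.2,0,0,0],[1.0,0,2.4,0,0,0],[1.33,0.05,3.6,0,0,0],[1.33,0.05,4.6,0,0,0],[1.33,0.05,5.3,0,0,0],[1.33,0.05,5.8,0,0,0],[1.33,0.05,6,0,0,0],[1.33,0.05,6,0,0,0],[1.33,0.05,6,0,0,0]])

```text
time: 6.23
ee_pos: [0.5336, 0.0991, 0.0968]
tcp_rot: [0.693, 0.721, 0.0, 0.0]
wrist_force: [0.1, -0.3, 0.2]
grip_width: 0.996
```

```bash
python3 - <<'E'
from h import *
delta([.533,.0997,.049],down(np.deg2rad(92.5)))
save('wrist3','wrist'); im,d=save('scene4','scene')
cv2.imwrite('pics/scene4c.png',cv2.resize(im[130:270,230:400],None,fx=4,fy=4,interpolation=cv2.INTER_CUBIC)[:,:,::-1])
E
```

```text
row [ 0.027 -0.022  1.913] [ 0.     0.    -0.003] rownorm mm 47.834901672975604 deg 0.17720129952411096
```

View pics/wrist3.png

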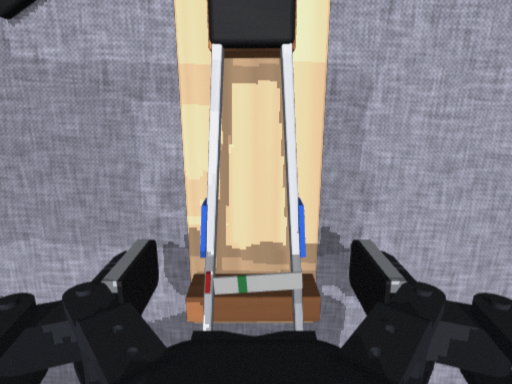

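View pics/scene4c.png

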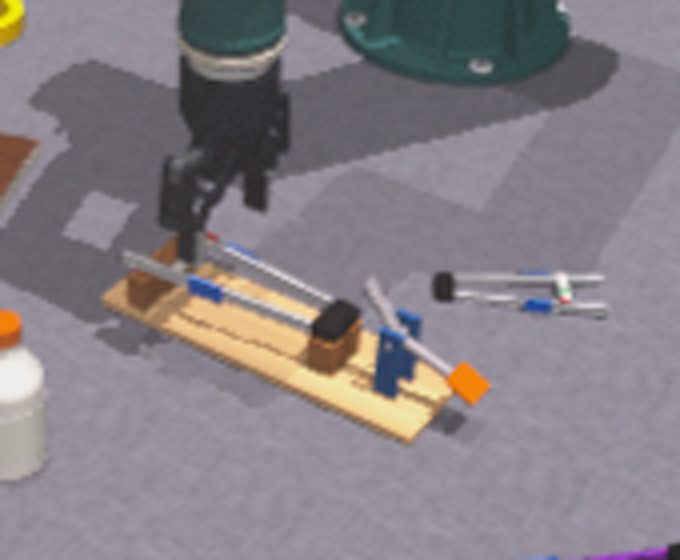

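>>> step_arm(rows=[[0.02,0,0.5,0,0,0],[0.02,0,1.0,0,0,0],[0.02,0,1.4,0,0,0],[0.02,0,1.7,0,0,0],[0.02,0,1.91,0,0,0],[0.02,0,1.91,0,0,0],[0.02,0,1.91,0,0,0]])

```text
time: 6.92
ee_pos: [0.5333, 0.0992, 0.0488]
tcp_rot: [0.693, 0.721, -0.0, -0.0]
wrist_force: [-1.0, 0.1, 0.0]
grip_width: 0.998
```

>>> step_arm(rows=[[0,0,0,0,0,0],[0,0,0,0,0,0],[0,0,0,0,0,0],[0,0,0,0,0,0],[0,0,0,0,0,0],[0,0,0,0,0,0]], hand=50, squeeze=40)

```text
time: 7.42
ee_pos: [0.5341, 0.0992, 0.0497]
tcp_rot: [0.693, 0.721, 0.001, 0.001]
wrist_force: [0.5, 0.6, 5.4]
grip_width: 0.59
```

```bash
python3 - <<'E'
from h import *
s=get_state();print(s['ee_pos'],s['grip_width']*85.4,s['wrist_force'])
save('wrist4','wrist'); im,d=save('scene5','scene')
cv2.imwrite('pics/scene5c.png',cv2.resize(im[130:270,230:400],None,fx=4,fy=4,interpolation=cv2.INTER_CUBIC)[:,:,::-1])
E
```

```text
[0.53407383 0.09917295 0.04969941] 50.3569376223287 [0.52110921 0.58171167 5.39132553]
```

View pics/wrist4.png

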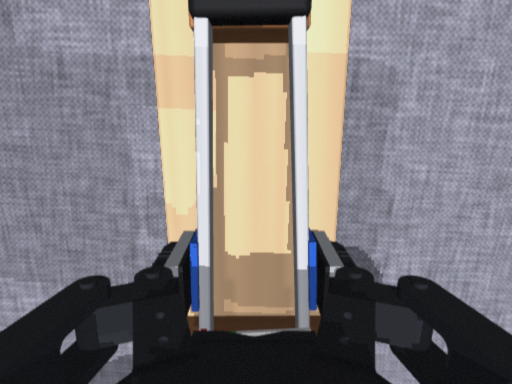

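View pics/scene5c.png

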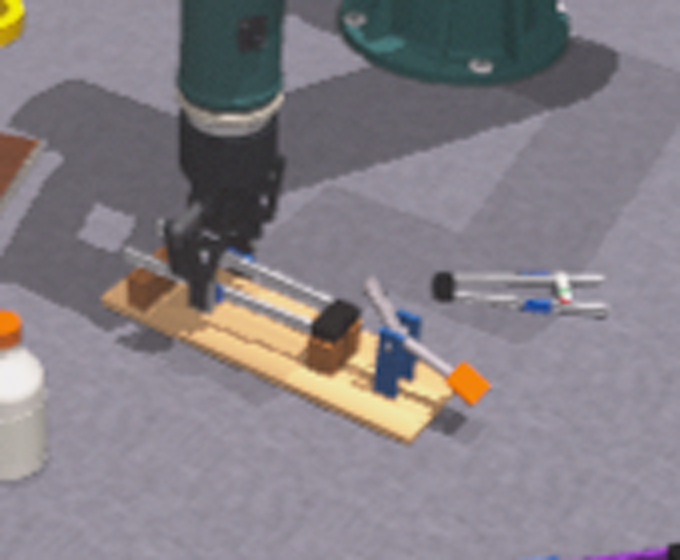

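>>> step_arm(rows=[[0,0,-0.03,0,0,0],[0,0,-0.06,0,0,0],[0,0,-0.08,0,0,0],[0,0,-0.08,0,0,0],[0,0,-0.08,0,0,0]], hand=41)

```text
time: 7.93
ee_pos: [0.5333, 0.0992, 0.0508]
tcp_rot: [0.693, 0.721, -0.0, 0.0]
wrist_force: [-0.8, -1.0, 1.2]
grip_width: 0.489
```

```bash
python3 - <<'E'
from h import *
s=get_state();print(s['ee_pos'],s['grip_width']*85.4,s['wrist_force'],s['moment'])
E
```

```text
[0.53326575 0.09923561 0.05081926] 41.76973208428188 [-0.79416798 -0.99952239  1.21120474] [-0.02206413  0.02908332 -0.01013165]
```

>>> step_arm(rows=[[0,0,-0.2,0,0,0],[0,0,-0.5,0,0,0],[0,0,-0.9,0,0,0],[0,0,-1.4,0,0,0],[0,0,-1.9,0,0,0],[0,0,-2.4,0,0,0],[0,0,-2.8,0,0,0],[0,0,-3,0,0,0],[0,0,-3,0,0,0],[0,0,-3,0,0,0]])

```text
time: 8.77
ee_pos: [0.5333, 0.0992, 0.1261]
tcp_rot: [0.693, 0.721, 0.0, 0.0]
wrist_force: [0.4, 0.2, -0.7]
grip_width: 0.481
```

```bash
python3 - <<'E'
from h import *
s=get_state();print(s['ee_pos'],s['grip_width']*85.4,s['wrist_force'],s['moment'])
save('wrist5','wrist'); im,d=save('scene6','scene')
cv2.imwrite('pics/scene6c.png',cv2.resize(im[110:270,200:400],None,fx=4,fy=3.75,interpolation=cv2.INTER_CUBIC)[:,:,::-1])
im,d=save('top6','top')
cv2.imwrite('pics/top6c.png',cv2.resize(im[170:240,165:365],None,fx=4,fy=4,interpolation=cv2.INTER_CUBIC)[:,:,::-1])
E
```

```text
[0.53333471 0.09920735 0.12606652] 41.06959258406488 [ 0.43334021  0.2402507  -0.69754929] [-0.01982135 -0.00057079 -0.02206793]
```

View pics/wrist5.png

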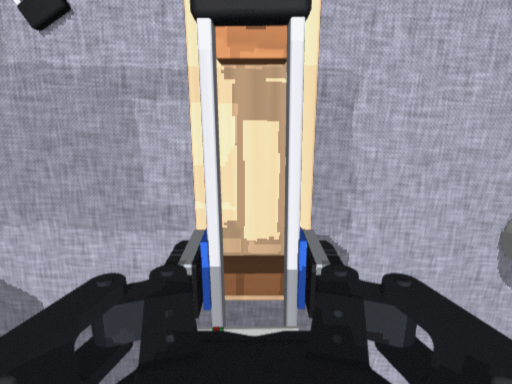

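View pics/scene6c.png

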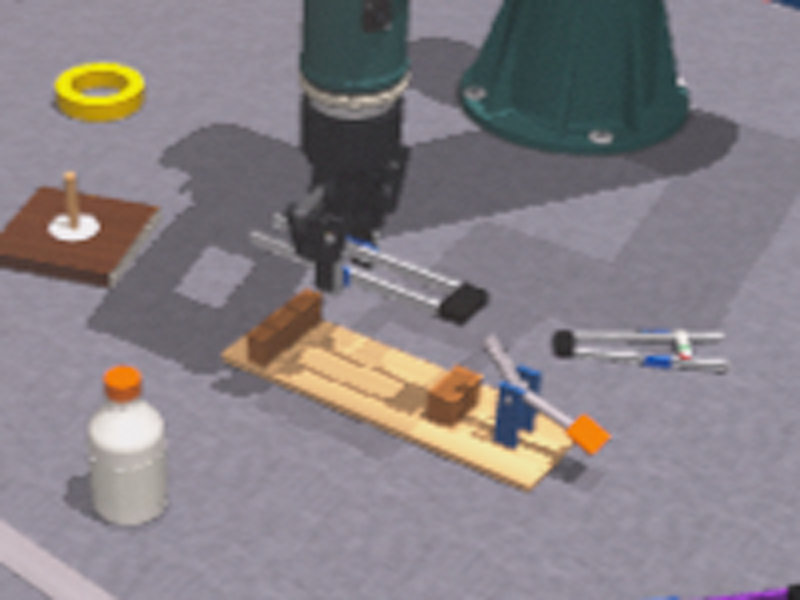

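View pics/top6c.png

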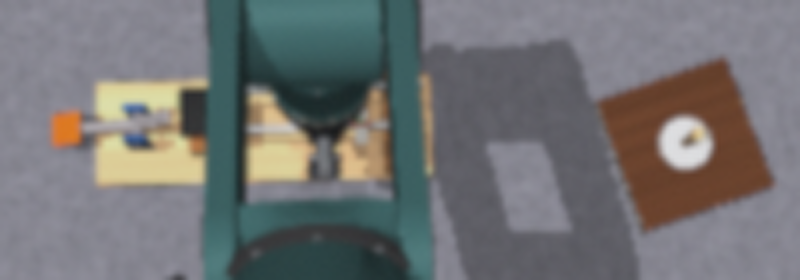

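```bash
cat > meas.py <<'E'
from h import *
def meas(name):
    z=np.load(f'pics/{name}.npz'); im,d=z['im'],z['d']; c=calibration('wrist'); K=np.array(c['K']); T=np.array(c['T_tool_cam'])
    vv,uu=np.mgrid[:384,:512]; P=unproj(K,np.linalg.inv(T),uu,vv,d)
    hsv=cv2.cvtColor(im,cv2.COLOR_RGB2HSV)
    # tail block
    roi=np.zeros(d.shape,bool); roi[0:25,185:320]=1
    m=roi&(hsv[...,2]<70)&(d<.25); print('tail cols',uu[m].min(),uu[m].max(),'tool y',P[m][:,1].min()*1e3,P[m][:,1].max()*1e3,'z med',np.median(P[m][:,2])*1e3,'xmin',P[m][:,0].min()*1e3)
    # prongs bright low-sat, near
    br=(hsv[...,1]<40)&(hsv[...,2]>150)&(d<.25)&(d>.08)
    res={}
    for s,a,b in (('imgL',190,235),('imgR',275,320)):
        X=[];Yi=[];Yo=[];Z=[]
        for v in range(40,225,5):
            cols=np.where(br[v,a:b])[0]+a
            if len(cols)<6: continue
            p=P[v,cols]; zt=np.median(p[:,2]); X.append(np.median(p[:,0]));Z.append(zt)
            Yi.append(p[:,1].min());Yo.append(p[:,1].max())
        X,Yi,Yo,Z=map(np.array,(X,Yi,Yo,Z)); mid=(Yi+Yo)/2
        f=np.polyfit(X,mid,1); g=np.polyfit(X,Z,1); res[s]=(f,g)
        print(s,len(X),'slope',f[0].round(4),'y0 mm',(f[1]*1e3).round(2),'w',np.median(Yo-Yi)*1e3,'pitch',g[0].round(4),'z0',(g[1]*1e3).round(1))
    return res
if __name__=='__main__':
    import sys; meas(sys.argv[1])
E
python3 meas.py wrist5
```

```text
tail cols 191 310 tool y -20.490874695249936 18.551260626320722 z med -1.2298963956663758 xmin 65.07192287784126
imgL 37 slope 0.1148 y0 mm -27.9 w 4.537577433634473 pitch 0.0057 z0 -0.4
imgR 37 slope 0.2347 y0 mm 11.81 w 34.00522753598287 pitch 0.0059 z0 -0.4
```

```bash
sed -i 's/&(d<.25)&(d>.08)/\&(np.abs(P[...,2])<.012)\&(d>.08)/; s/m=roi&(hsv\[...,2\]<70)&(d<.25)/m=roi\&(hsv[...,2]<70)\&(np.abs(P[...,2])<.012)/' meas.py; python3 meas.py wrist5; python3 - <<'E'
import numpy as np
z=np.load('pics/wrist5.npz'); im,d=z['im'],z['d']
for v in (60,150,210): print(v,[(c,im[v,c].tolist(),round(float(d[v,c]),3)) for c in range(196,226,3)])
E
```

```text
tail cols 191 310 tool y -20.490874695249936 18.551260626320722 z med -1.2280834702598913 xmin 92.11715302538528
imgL 37 slope -0.0095 y0 mm -15.7 w 4.382962090582827 pitch 0.0063 z0 -0.5
imgR 37 slope -0.0122 y0 mm 15.66 w 4.425651162706521 pitch 0.0055 z0 -0.4
60 [(196, [243, 230, 186], 0.219), (199, [212, 215, 221], 0.109), (202, [234, 235, 241], 0.11), (205, [236, 238, 243], 0.108), (208, [239, 241, 246], 0.108), (211, [205, 209, 218], 0.109), (214, [84, 84, 88], 0.114), (217, [204, 183, 143], 0.219), (220, [65, 45, 30], 0.199), (223, [64, 44, 31], 0.199)]
150 [(196, [244, 236, 193], 0.233), (199, [244, 233, 189], 0.232), (202, [242, 232, 194], 0.234), (205, [235, 237, 242], 0.117), (208, [234, 236, 241], 0.117), (211, [237, 239, 244], 0.117), (214, [220, 223, 229], 0.117), (217, [85, 86, 90], 0.12), (220, [241, 229, 185], 0.234), (223, [244, 237, 195], 0.234)]
210 [(196, [240, 214, 169], 0.245), (199, [244, 222, 176], 0.245), (202, [243, 218, 170], 0.246), (205, [241, 219, 179], 0.246), (208, [236, 238, 243], 0.122), (211, [235, 237, 242], 0.123), (214, [236, 238, 243], 0.122), (217, [198, 203, 212], 0.122), (220, [90, 90, 92], 0.13), (223, [243, 220, 173], 0.246)]
```

```bash
python3 - <<'E'
from h import *
def ray(K,W,u,v,zz):
    a=unproj(K,W,u,v,1.0);c=np.linalg.inv(W)[:3,3]; t=(zz-c[2])/(a[2]-c[2]); return c+t*(a-c)
for cam,f in (('scene','scene6'),('scene','scene0'),('top','top0'),('top','top6')):
    z=np.load(f'pics/{f}.npz'); im,d=z['im'],z['d']; K,W=w2c(cam)
    vv,uu=np.mgrid[:384,:512]; P=unproj(K,W,uu,vv,d)
    near=np.hypot(P[...,0]-.522,P[...,1]+.211)
    hsv=cv2.cvtColor(im,cv2.COLOR_RGB2HSV)
    disc=(near<.03)&(hsv[...,1]<60)&(hsv[...,2]>150)&(P[...,2]<.03)
    hull=cv2.convexHull(np.argwhere(disc)[:,::-1].astype(np.float32)); (c,s,a)=cv2.fitEllipse(hull)
    print(cam,'disc ellipse',np.round(c,1),np.round(s,1),ray(K,W,c[0],c[1],.019).round(4))
    dw=(near<.03)&(P[...,2]>.045)
    print(' dowel',P[dw].mean(0).round(4),P[dw][:,2].max().round(4),dw.sum(),'px',uu[dw].mean(),vv[dw].mean())
    bd=(near<.1)&(P[...,2]>.012)&(P[...,2]<.025); q=P[bd]; print(' board',cv2.minAreaRect((q[:,:2]*1000).astype(np.float32)))
E
```

```text
scene disc ellipse [217.9 169.9] [ 7.5 12.5] [ 0.5205 -0.212   0.019 ]
 dowel [ 0.5247 -0.205   0.0643] 0.0803 25 px 217.76 160.48
 board ((523.5155639648438, -207.11276245117188), (129.81234741210938, 124.73567199707031), 19.382423400878906)
scene disc ellipse [218.1 170. ] [ 7.3 12.4] [ 0.5207 -0.2111  0.019 ]
 dowel [ 0.5249 -0.2048  0.0645] 0.0822 25 px 217.76 160.48
 board ((524.970458984375, -206.09071350097656), (128.1373748779297, 124.74449157714844), 20.75391960144043)
top disc ellipse [335.7 205.3] [12.5 12.8] [ 0.5233 -0.2107  0.019 ]
 dowel [ 0.521  -0.2103  0.071 ] 0.0873 14 px 338.42857142857144 203.78571428571428
 board ((522.2685546875, -211.2536163330078), (120.48724365234375, 122.23875427246094), 19.839319229125977)
top disc ellipse [335.8 205.3] [12.7 13.3] [ 0.5232 -0.2109  0.019 ]
 dowel [ 0.5217 -0.2109  0.07  ] 0.0776 13 px 338.53846153846155 203.6153846153846
 board ((521.7833251953125, -211.072021484375), (149.68458557128906, 122.31948852539062), 18.665542602539062)
```

```bash
python3 - <<'E'
from h import *
Rt=R.from_quat(get_state()['tcp_rot']).as_matrix()
delta([.5196,-.152,.126],Rt)
E
```

```text
row [-10.018  -0.925  -0.032] [0. 0. 0.] rownorm mm 251.50607684254553 deg 0.0
```

>>> step_arm(rows=[[-0.3,0,0,0,0,0],[-0.9,-0.1,0,0,0,0],[-1.7,-0.2,0,0,0,0],[-2.6,-0.3,0,0,0,0],[-3.5,-0.4,0,0,0,0],[-4.4,-0.5,0,0,0,0],[-5.3,-0.6,0,0,0,0],[-6.0,-0.7,0,0,0,0],[-6.4,-0.75,0,0,0,0],[-6.5,-0.75,0,0,0,0]])

```text
time: 9.75
ee_pos: [0.5207, -0.0657, 0.1254]
tcp_rot: [0.694, 0.72, -0.0, -0.0]
wrist_force: [0.3, 0.7, -0.9]
grip_width: 0.482
```

>>> step_arm(rows=[[-0.3,-0.02,0,0,0,0],[-0.9,-0.05,0,0,0,0],[-1.7,-0.1,0,0,0,0],[-2.4,-0.14,0,0,0,0],[-3.0,-0.17,0,0,0,0],[-3.4,-0.17,0,0,0,0],[-3.5,-0.17,0,0,0,0],[-3.5,-0.17,0,0,0,0],[-3.5,-0.17,0,0,0,0]])

```text
time: 10.5
ee_pos: [0.5201, -0.1507, 0.1257]
tcp_rot: [0.693, 0.721, 0.0, -0.0]
wrist_force: [0.8, 0.8, -0.2]
grip_width: 0.483
```

```bash
python3 - <<'E'
from h import *
s=get_state();print(s['ee_pos'],s['grip_width']*85.4,s['wrist_force'])
Rt=R.from_quat(s['tcp_rot']).as_matrix()
delta([.5196,-.152,.126],Rt)
save('wrist7','wrist'); im,d=save('scene7','scene')
cv2.imwrite('pics/scene7c.png',cv2.resize(im[90:210,150:310],None,fx=5,fy=5,interpolation=cv2.INTER_CUBIC)[:,:,::-1])
im,d=save('top7','top')
cv2.imwrite('pics/top7c.png',cv2.resize(im[160:250,280:400],None,fx=6,fy=6,interpolation=cv2.INTER_CUBIC)[:,:,::-1])
E
python3 meas.py wrist7
```

```text
[ 0.5201448  -0.15073279  0.12565963] 41.26199191570168 [ 0.78305453  0.78250822 -0.15053937]
row [-0.05  -0.024 -0.014] [0. 0. 0.] rownorm mm 1.4207293325301311 deg 0.0
tail cols 190 310 tool y -20.916527136684408 18.560722717509922 z med -1.2316701918991326 xmin 92.3855113507121
imgL 37 slope -0.0075 y0 mm -15.76 w 4.489275678621359 pitch 0.0094 z0 -0.7
imgR 37 slope -0.0118 y0 mm 15.62 w 4.461586712875397 pitch 0.006 z0 -0.5
```

View pics/top7c.png

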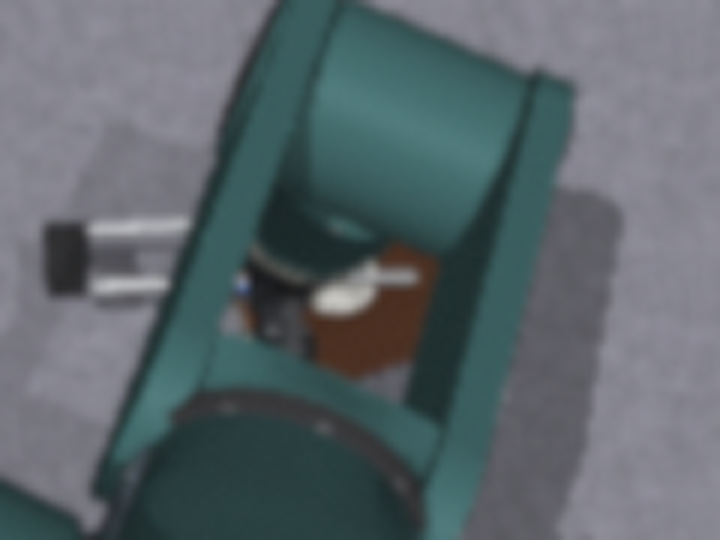

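View pics/scene7c.png

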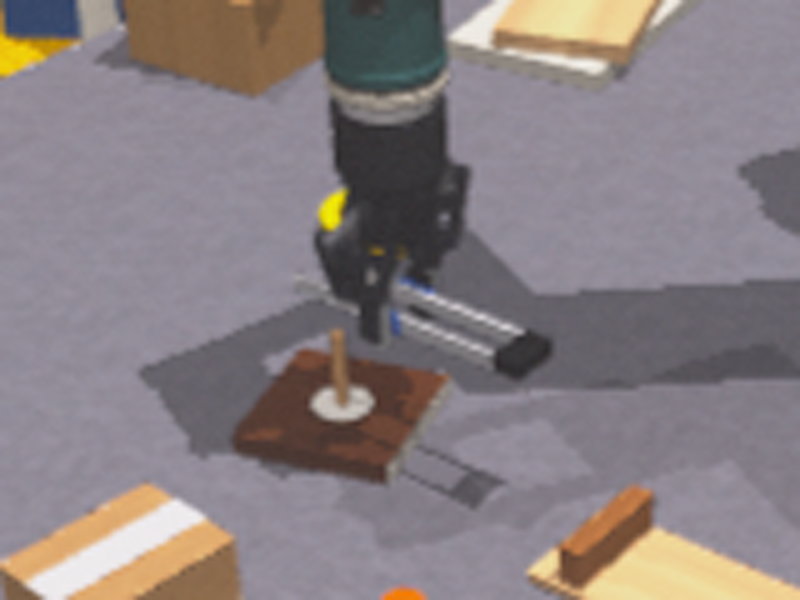

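View pics/wrist7.png

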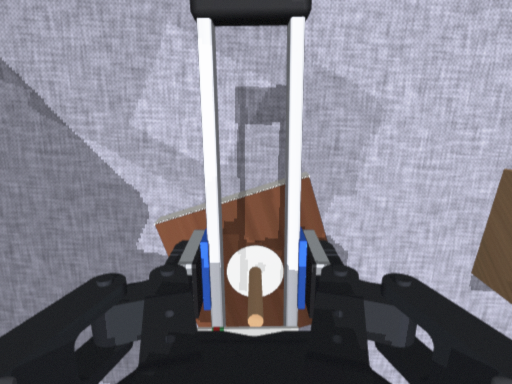

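```bash
python3 - <<'E'
from h import *
z=np.load('pics/wrist7.npz'); im,d=z['im'],z['d']; c=calibration('wrist'); K=np.array(c['K']); T=np.array(c['T_tool_cam']); W=np.linalg.inv(T)
vv,uu=np.mgrid[:384,:512]; P=unproj(K,W,uu,vv,d); hsv=cv2.cvtColor(im,cv2.COLOR_RGB2HSV)
roi=np.zeros(d.shape,bool); roi[235:305,224:288]=1
disc=roi&(hsv[...,1]<50)&(hsv[...,2]>140)&(P[...,2]>.095)
e=cv2.fitEllipse(cv2.convexHull(np.argwhere(disc)[:,::-1].astype(np.float32))); print(e)
def ray(u,v,zz):
    a=unproj(K,W,u,v,1.0);c=T[:3,3]; t=(zz-c[2])/(a[2]-c[2]); return c+t*(a-c)
print('disc',ray(*e[0],.1067)*1e3, 'dep',np.median(P[disc],0)*1e3)
for v in range(308,330,3): print(v,[(u,round(float(P[v,u,2])*1e3)) for u in range(246,268,2)])
tip=(vv>305)&(vv<330)&(uu>240)&(uu<272)&(P[...,2]>.040)&(P[...,2]<.053); print(tip.sum(),uu[tip].mean(),vv[tip].mean(),P[tip].mean(0)*1e3,P[tip].min(0)*1e3,P[tip].max(0)*1e3)
E
```

```text
((254.7251739501953, 271.09814453125), (52.35261917114258, 56.908626556396484), 89.69052124023438)
disc [-58.04135931   0.88236682 106.7       ] dep [-55.84162578   1.08725943 107.74591487]
308 [(246, 109), (248, 58), (250, 55), (252, 54), (254, 54), (256, 54), (258, 55), (260, 56), (262, 58), (264, 108), (266, 107)]
311 [(246, 108), (248, 55), (250, 53), (252, 51), (254, 51), (256, 52), (258, 52), (260, 51), (262, 56), (264, 109), (266, 109)]
314 [(246, 108), (248, 52), (250, 50), (252, 48), (254, 47), (256, 49), (258, 49), (260, 49), (262, 51), (264, 108), (266, 109)]
317 [(246, 108), (248, 50), (250, 49), (252, 49), (254, 49), (256, 49), (258, 48), (260, 48), (262, 48), (264, 108), (266, 108)]
320 [(246, 108), (248, 48), (250, 48), (252, 49), (254, 49), (256, 48), (258, 49), (260, 49), (262, 47), (264, 109), (266, 108)]
323 [(246, 108), (248, 48), (250, 48), (252, 49), (254, 49), (256, 48), (258, 49), (260, 47), (262, -117), (264, 108), (266, 109)]
326 [(246, -1), (248, -2), (250, -2), (252, -2), (254, -1), (256, -2), (258, -1), (260, -2), (262, -1), (264, -1), (266, -2)]
329 [(246, -4), (248, -3), (250, -2), (252, -2), (254, -3), (256, -2), (258, -2), (260, -3), (262, -3), (264, -2), (266, -3)]
231 255.24242424242425 317.5151515151515 [-57.04609003   0.98454006  49.06821632] [-62.55739536  -3.3894645   46.99632992] [-53.20518543   5.64423224  52.86736692]
```

>>> step_arm(rows=[[0,0,0.2,0,0,0],[0,0,0.4,0,0,0],[0,0,0.7,0,0,0],[0,0,1.0,0,0,0],[0,0,1.3,0,0,0],[0,0,1.5,0,0,0],[0,0,1.6,0,0,0],[0,0,1.6,0,0,0],[0,0,1.6,0,0,0]])

```text
time: 11.4
ee_pos: [0.5203, -0.1516, 0.0856]
tcp_rot: [0.693, 0.721, -0.0, -0.0]
wrist_force: [0.1, -0.6, -0.6]
grip_width: 0.479
```

```bash
python3 - <<'E'
from h import *
s=get_state();print(s['ee_pos'],s['grip_width']*85.4,s['wrist_force'])
save('wrist8','wrist')
E
python3 meas.py wrist8
```

```text
[ 0.52026377 -0.15157005  0.08559901] 40.92718898973059 [ 0.1051289  -0.57858715 -0.60346085]
tail cols 190 310 tool y -20.954240547004826 18.743585312905836 z med -1.229394956777312 xmin 92.34783526436019
imgL 37 slope -0.0076 y0 mm -15.76 w 4.495260352600927 pitch 0.0067 z0 -0.6
imgR 37 slope -0.0108 y0 mm 15.54 w 4.526550481534646 pitch 0.0074 z0 -0.5
```

View pics/wrist8.png

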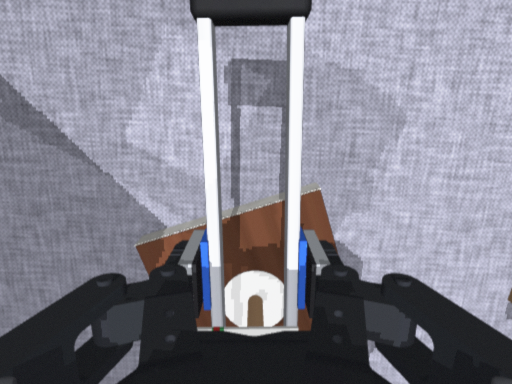

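The dowel (col ~256, row ~310) is centred between the prongs (inner edges ~222 and ~288). I'll lower the remaining 24 mm.

>>> step_arm(rows=[[0,0,0.15,0,0,0],[0,0,0.35,0,0,0],[0,0,0.55,0,0,0],[0,0,0.75,0,0,0],[0,0,0.9,0,0,0],[0,0,0.96,0,0,0],[0,0,0.96,0,0,0],[0,0,0.96,0,0,0],[0,0,0.96,0,0,0]])

```text
time: 12.2
ee_pos: [0.5204, -0.1516, 0.0619]
tcp_rot: [0.693, 0.721, -0.0, 0.0]
wrist_force: [-0.5, 1.1, -0.8]
grip_width: 0.485
```

```bash
python3 - <<'E'
from h import *
s=get_state();print(s['ee_pos'],s['grip_width']*85.4,s['wrist_force'],s['moment'])
save('wrist9','wrist'); im,d=save('scene9','scene')
cv2.imwrite('pics/scene9c.png',cv2.resize(im[90:250,150:363],None,fx=3.75,fy=3.75,interpolation=cv2.INTER_CUBIC)[:,:,::-1])
E
python3 meas.py wrist9
```

```text
[ 0.5204322  -0.15159041  0.06194432] 41.449962838768926 [-0.51804423  1.07612252 -0.76811673] [-0.08588874  0.00178753 -0.03000382]
tail cols 190 310 tool y -21.037259253552293 18.5694362079845 z med -1.236100279147112 xmin 92.21890042978276
imgL 37 slope -0.0078 y0 mm -15.73 w 4.581403066739133 pitch 0.0063 z0 -0.5
imgR 37 slope -0.0123 y0 mm 15.63 w 4.46453981886029 pitch 0.0038 z0 -0.3
```

View pics/wrist9.png

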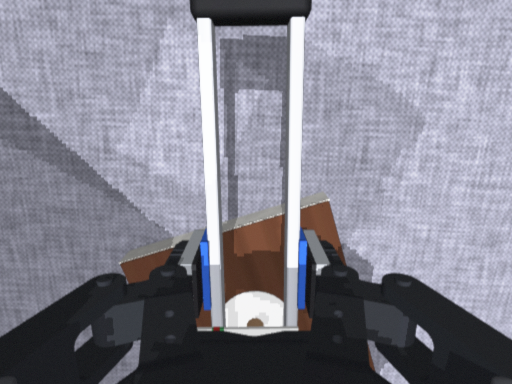

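View pics/scene9c.png

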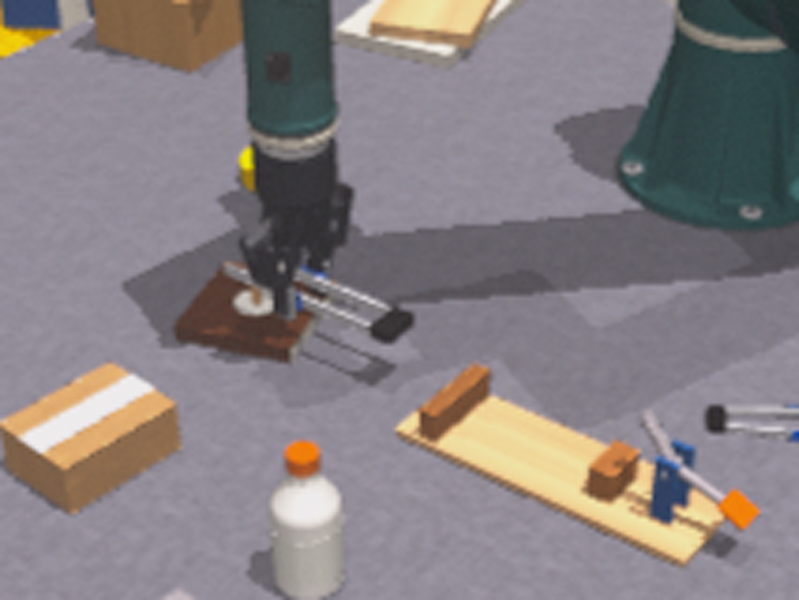

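>>> step_arm(rows=[[0,0,0,0,0,0],[0,0,0,0,0,0],[0,0,0,0,0,0],[0,0,0,0,0,0],[0,0,0,0,0,0],[0,0,0,0,0,0]])

```text
time: 12.8
ee_pos: [0.5203, -0.1515, 0.0618]
tcp_rot: [0.693, 0.721, -0.0, 0.0]
wrist_force: [-0.4, -0.6, -0.8]
grip_width: 0.48
```

```bash
python3 - <<'E'
from h import *
s=get_state();print(s['ee_pos'],s['grip_width']*85.4,s['wrist_force'])
print(job_done())
E
```

```text
[ 0.52028749 -0.15150339  0.06183265] 40.974782367951846 [-0.3875334  -0.58721822 -0.79355689]
the job is handed in; nothing more can be done
None
```

I handed the job in at about 12.8 s, with the tweezers still held around the dowel. I got no verdict back.

**What I did:**
- I pushed the thumb pad down with the closed fingers until the force rose to about 16 N at the stop. The lever stayed there.
- I gripped the blue plates, squeezed to 41 mm and lifted the tweezers straight up.
- I carried them over the board and lowered the tips around the dowel.

**Last checks:**

| Check | Measured |
|---|---|
| Width over the grips | 41.0 mm |
| Tip gap, worked out from where the prongs lie | about 26.5 mm |
| Pitch of the tweezers | under 0.01 rad |
| Dowel position, measured before lowering | about 162 mm from the tail, within 1 mm of the middle |
| Tip height | about 56 mm above the bench |
| Wrist force | about 1 N, so no sign of contact |

The scene picture taken after the final lowering shows the lever still down. The glue bottle and carton look untouched. The tape roll is mostly hidden behind the gripper there, but nothing moved near it.

**Not confirmed:** the gripper hid the red pointer and green band at the end, so the gap comes from the prongs and grip width rather than from reading the scale. No checks disagreed.

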